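Restack the sorting cups in the leaning cup stand

TASK

Put the sorting cups away in the leaning stand: nest the orange cup fully home in the white cup there, and then the green cup fully home in the orange one. Push the stack gently down along its slope until the white cup's carrier is hard on its bottom stop, without forcing it, and let go. Leave the blue cup and everything else on the bench as it is.

Things in the scene. Friction and masses are not known exactly. Their poses are not given: they have to be found in the camera images.
- cup_orange: Orange plastic stacking cup standing upright on the bench, 75 mm tall, 60 mm outside diameter, about 60 g. Tapered foot (40 mm wide at the bottom, 50 mm at 33 mm up), flat outward shoulder at 33 mm, then a straight collar 60 mm outside, 54 mm inside, from 33 to 75 mm. Origin: centre of the underside, z towards the mouth.
- cup_green: Green plastic stacking cup, the same in all but colour as the orange one (sizes and origin too), upright on the bench. Fully home in an identical cup, a cup's shoulder rests on the lower cup's rim: its origin lies 42 mm further along the axis and its 42 mm collar stands clear above that rim.
- cup_blue: Blue stacking cup of the same shape, still in use: a bystander to leave alone.
- stand: Fixed grey and aluminium stand; foot plate 160 (x) by 120 (y) by 10 mm, reaching 90 mm before and 70 mm behind the origin (on the bench), with a 35 mm pedestal. Its guide leans 0.5 rad (29 deg) from vertical towards its own -x, which faces the robot within 0.35 rad. Side cheeks at y = +-43 mm; their tops stay at least 25 mm (along the axis) below the white cup's rim.
- seat (a point): On the axis of the white cup (an identical stacking cup fixed to the stand's sliding carrier), 42 mm above its underside: where the underside centre of the cup nested in it lies when fully home. z is the leaning stack axis, up and out of the mouth; moves with the carrier.
- carrier_rim (a point): Centre of the white cup's rim (33 mm beyond seat along the same axis; mouth 54 mm inside, 60 mm outside diameter); same axes.
- carrier (a joint): Slide of the carrier with the white cup along the leaning axis, in m: 0 fully up, 0.025 hard on the bottom stop. A friction brake of about 8 N holds it wherever it is left; the weight of the cups does not move it. Starts somewhere in the upper half.
- petri: Clear round dish, 90 mm wide, 16 mm high, a bystander. Origin: centre of underside.
- jar: Amber jar with a black cap, 60 mm wide, 80 mm high, a bystander. Origin: centre of underside.
- reagent: White bottle with a blue cap, 52 mm wide, 120 mm high, a bystander. Origin: centre of underside.
- forceps: Steel forceps lying flat, 125 mm long (along x), 4 mm high, a bystander.
- pillbox: Round aluminium pill box, 44 mm wide, 22 mm high, a bystander. Origin: centre of underside.
- mouse: Red and black computer mouse, 98 by 56 mm and 32 mm high, on a cork pad, a bystander.
Things that resemble listed ones, but are neither listed nor needed, are in the scene too. There is more than one size of the cup_orange; the one meant has the size given above.

How it is judged:
On the way, in this order (a step that is already met when the one before it is completed fails the run):
1. the orange cup is nested in the white cup, within 15 mm of home (distance between cup_orange and seat below 0.015 m and angle between the z axis of cup_orange and the z axis of seat, either way round below 0.15 rad), for 0.2 s.
2. both cups are nested fully home, the green in the orange in the white (x of cup_green in the frame of cup_orange between -0.004 and 0.004 m and y of cup_green in the frame of cup_orange between -0.004 and 0.004 m and z of cup_green in the frame of cup_orange between 0.039 and 0.045 m and angle between the z axis of cup_green and the z axis of cup_orange, either way round below 0.07 rad and x of cup_orange in the frame of seat between -0.004 and 0.004 m and y of cup_orange in the frame of seat between -0.004 and 0.004 m and z of cup_orange in the frame of seat between -0.003 and 0.003 m and angle between the z axis of cup_orange and the z axis of seat, either way round below 0.07 rad), for 0.2 s.
At the end, for the whole second after the job is handed in: The orange cup sits in the white cup and the green cup in the orange one, each within 3 mm of fully home along the axis, 4 mm of concentric and 0.07 rad of in line; the carrier is within 2.5 mm of its bottom stop; both cups released and at rest (all of step 2 and value of joint carrier above 0.0225 m and linear speed of each of cup_orange, cup_green below 0.02 m/s); the robot touches nothing.
It fails at once if the stack is forced: a cup is pressed onto the one below it with more than 80 N (contact force between cup_orange and stand above 80 N or contact force between cup_green and cup_orange above 80 N).
It fails at once if the blue cup is moved by more than 20 mm or tipped (distance of cup_blue from where it was at the start of the episode above 0.02 m or angle between cup_blue's own z axis and vertical above 0.3 rad).
It fails at once if another thing on the bench is moved by more than 30 mm (distance of any of petri, jar, reagent, forceps, pillbox, mouse from where it was at the start of the episode above 0.03 m).
It also fails if it takes over 64 s, if anything falls off the work surface, if the arm or the gripper's body presses on something with over 40 N, if the wrist force passes 120 N, or if a joint passes its speed limit or range.

ROBOT

A 7-joint arm with a two-finger parallel gripper is mounted at the origin on the work surface. World frame = base frame: x ahead of the robot, y to its left, z up, the work surface at z = 0. Lengths are in m, angles in rad, forces in N, time in s.
With the tool pointing down it reaches from about 0.4 to 0.85 m from the base axis. Payload 10.4 kg.
Tool frame: the origin (TCP) lies midway between the tips of the shut fingers; the grasp point (between the pads) lies 19 mm behind it; z points along the fingers, y is the line along which they close (so a half turn about z gives the same grasp; the last joint's range is limited). The gripper opens to 87 mm and grips with 3 to 60 N. Pads are 19 mm wide; open, the fingers measure 117 mm over their backs; the gripper's body (75 mm by 190 mm) begins 51 mm behind the grasp point.
Start: joints at [-1.186, 0.332, -0.065, 1.46, 0.022, 1.35, -0.088], TCP at [0.248, 0.574, 0.223] pointing down, gripper open.
Joint ranges: [-2.6, 2.6], [-0.5, 2.12], [-1.47, 1.34], [0.16, 2.42], [-1.27, 4.41], [0.06, 2.06], [-2.6, 2.6]. Speed limits (rad/s): [2.22, 2.22, 2.79, 2.79, 3.14, 3.14, 3.14].

INTERFACE

Orientations are given as [roll, pitch, yaw] about the fixed x, y, z axes, in that order (R = Rz(yaw) Ry(pitch) Rx(roll)).
In Python, from workcell import ctrl, eyes, finder gives the robot as it stands.
- The arm moves only by the shell command python3 -m handwheel 'ROWS'. ROWS is JSON, a list that holds one entry, the list of rows, each a list of 7 numbers: the turn, a rotation vector about the tool's x, y, z scaled (see below), then the shift along the tool's x, y, z scaled (see below), then the closure, from 0 (fully open) to 1 (shut). In form: [[[ax, ay, az, tx, ty, tz, claw], ...]]. A call has 1 to 10 rows; each row is the pose to reach, as a shift and turn from the pose commanded when the call began, along the tool's axes at that moment; what a row does not reach only later rows make up. The controller multiplies each number of a shift by 200 mm and each number of a turn by 45 degrees. A row lasts 1/10 s, in which the tool goes at most 50 mm and 8.59 degrees, less where a joint would pass 70% of its speed; a pose out of reach is approached as far as the arm can. A call with a number of a shift or a turn outside -1 to 1 is refused whole. A call with a gripper value outside its range is refused whole. The fingers move at their own pace and stop on an object; the grip force is fixed at half the most. Time passes only in rows, so rows that repeat a pose let the fingers close. It gives the time, the measured TCP pose, the force, the opening and the grip force at its end, in the units of the state.
- ctrl.sense(): the state, without advancing time (a new reading comes with each control period).
- eyes.camera(name): name is "side" or "top" or "wrist"; returns a dict with "image" (384x512x3 uint8, red, green, blue), "range_z" (384x512 float32, m along the optical axis (not along the pixel's ray), 0 where there is no reading), "mtx" (3x3 intrinsics, pixels), "k1" (the pictures are not rectified: a ray, as slopes to the right and down, at radius r is drawn at 1 + k1 r^2 times it, then the intrinsics apply), "extrinsics" (4x4, takes a point from camera to world coordinates). Camera axes: x right, y down, z forward; pixel columns grow to the right and rows downward; lengths in m; the calibration is good to about 2 mm. A picture is of the moment at which its call begins.
- ctrl.hand_in(): hands the job in; it is judged then, once.
Trained networks look in a picture, given as the dict that the camera call returned (one of the last four; its "shot" number tells which), for a name from the list of things; names that differ only in an ending like _2 or _b are one class to them, and where a whole thing is asked for, a point or a joint stands for the part that bears it (a point fixed in the world has none). Each returns a list of dicts, best first, with "p" (0 to 1); they miss things now and then, are a little off and sometimes report something else, mostly with a low value. They report only what shows in the picture. A call takes as long as a camera call. They do not tell look-alikes from the thing itself.
- finder.look_for(label, picture): "xyz" ([x, y, z] in m, in world coordinates, good to about 4 mm: the middle of the surface that is visible of it).
- finder.place_of(label, picture): "xyz" ([x, y, z] in m, in world coordinates, good to about 4 mm: a listed point, or the origin of a listed thing).
The state is a dict: "clock": time; "joint_pos": joint angles; "joint_vel": joint speeds; "joint_torque": joint torques, N m; "ee_pos": TCP position; "ee_rot": TCP orientation; "ft_force": force on the tool from outside, world axes, zero at the start; "wrist_torque": the same for the moment, N m; "width": finger opening in m; "gripper_force": force on a finger pad.
Only numpy, scipy, OpenCV 4.12 (cv2) and the standard library are available. Lean on these libraries where they do the work, as an engineer would, in place of code of your own. Each camera call takes 0.05 s, during which the arm holds its last target. There are 200 camera calls.

## Working session

There is one attempt and no reset: what is moved stays moved. The work goes in short steps, Python scripts to look and compute and a shell command to move; the robot and the scene stay as the last step left them, time stands still between calls to the robot, and variables do not carry over. Pictures are saved under pics/ and viewed, at most 10 in all, crops included, and the job is handed in when it is done.

```bash
ls; mkdir -p pics; cat > h.py <<'E'
import numpy as np, cv2
from scipy.spatial.transform import Rotation as R
from workcell import ctrl, eyes, finder
def cloud(c):
    "world xyz per pixel"
    h,w=c["range_z"].shape; u,v=np.meshgrid(np.arange(w),np.arange(h))
    K=c["mtx"]; p=np.stack([(u-K[0][2])/K[0][0],(v-K[1][2])/K[1][1]],-1)
    s=p.copy()
    for _ in range(8): s=p/(1+c["k1"]*(s**2).sum(-1,keepdims=True))
    z=np.asarray(c["range_z"]); P=np.dstack([s[...,0]*z,s[...,1]*z,z])
    T=np.asarray(c["extrinsics"]); W=P@T[:3,:3].T+T[:3,3]; W[z==0]=np.nan
    return W
def proj(c,X):
    T=np.linalg.inv(np.asarray(c["extrinsics"])); p=T[:3,:3]@np.asarray(X)+T[:3,3]; s=p[:2]/p[2]
    s=s*(1+c["k1"]*(s@s)); K=np.asarray(c["mtx"]); return np.round([K[0][0]*s[0]+K[0][2],K[1][1]*s[1]+K[1][2]]).astype(int)
def save(c,n): cv2.imwrite(f"pics/{n}.png",cv2.cvtColor(c["image"],cv2.COLOR_RGB2BGR))
E
python3 - <<'E'
from h import *
print({k:np.round(v,3).tolist() for k,v in ctrl.sense().items()})
ims=[]
for n in ["side","top"]:
    c=eyes.camera(n); ims.append(c["image"]); print(n,np.round(c["extrinsics"],3).tolist())
    for l in ["cup_orange","cup_green","cup_blue","stand","seat","carrier_rim","petri","jar","reagent","pillbox","mouse","forceps"]:
        for d in finder.place_of(l,c)[:3]:
            if d["p"]>.2: print(l,round(d["p"],2),np.round(d["xyz"],3),proj(c,d["xyz"]))
    save(c,n)
E
```

```text
pics
{'clock': 0.0, 'joint_pos': [-1.186, 0.333, -0.065, 1.461, 0.022, 1.35, -0.089], 'joint_vel': [-0.002, -0.001, 0.001, 0.001, 0.0, 0.0, 0.001], 'joint_torque': [0.001, -62.325, 0.026, -38.989, -0.061, 0.04, 0.0], 'ee_pos': [0.248, 0.573, 0.222], 'ee_rot': [-3.14, 0.0, 2.734], 'ft_force': [0.034, -0.136, -0.673], 'wrist_torque': [0.009, -0.032, 0.005], 'gripper_force': 0.0, 'width': 0.087}
side [[0.923, -0.262, 0.283, 0.293], [-0.385, -0.649, 0.656, -0.622], [0.012, -0.714, -0.7, 0.847], [0.0, 0.0, 0.0, 1.0]]
cup_orange 0.93 [ 0.467 -0.38   0.001] [280 372]
cup_orange 0.77 [ 0.496 -0.267  0.003] [272 324]
cup_green 0.83 [0.618 0.233 0.002] [244 186]
cup_blue 0.74 [0.436 0.291 0.002] [190 189]
seat 0.7 [ 0.655 -0.063  0.126] [295 217]
carrier_rim 0.87 [ 0.64  -0.059  0.153] [291 211]
carrier_rim 0.26 [ 0.376  0.451 -0.   ] [163 167]
petri 0.62 [ 0.438 -0.055  0.001] [222 266]
jar 0.83 [ 0.73  -0.246 -0.001] [346 287]
reagent 0.93 [0.779 0.186 0.005] [291 183]
mouse 0.84 [ 0.378  0.452 -0.001] [164 167]
forceps 0.69 [ 0.648 -0.063 -0.002] [289 247]
forceps 0.45 [ 0.422  0.117 -0.003
[... 252 characters left out ...]
0.238 0.001] [189 184]
cup_blue 0.87 [ 0.432  0.301 -0.002] [167 247]
stand 0.57 [ 0.653 -0.059  0.006] [290 172]
seat 0.91 [ 0.654 -0.066  0.124] [296 165]
carrier_rim 0.7 [ 0.637 -0.061  0.153] [296 170]
carrier_rim 0.49 [ 0.437 -0.056 -0.001] [289 245]
petri 0.93 [ 0.437 -0.055  0.   ] [288 245]
jar 0.74 [ 0.732 -0.249 -0.   ] [353 146]
jar 0.46 [ 0.78   0.182 -0.001] [209 130]
reagent 0.71 [0.779 0.184 0.001] [208 130]
reagent 0.24 [ 0.731 -0.246  0.002] [352 146]
pillbox 0.74 [ 0.428 -0.156  0.003] [323 248]
pillbox 0.56 [ 0.498 -0.275 -0.001] [363 225]
pillbox 0.36 [ 0.437  0.301 -0.004] [167 245]
mouse 0.81 [ 0.374  0.453 -0.001] [115 267]
forceps 0.52 [ 0.421  0.123 -0.001] [227 251]
```

View pics/side.png

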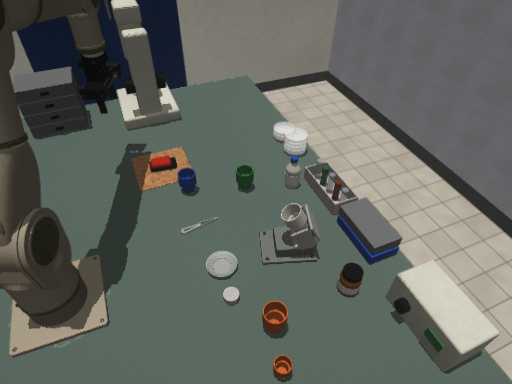

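View pics/top.png

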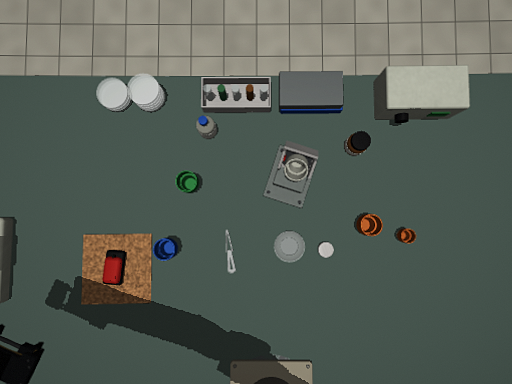

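Candidates for cup_orange: the large orange cup at side (275,317) / top (370,224), and a smaller orange cup at side (283,367) / top (406,235). Others to avoid: the white plates, jar and blue cup. I'll measure sizes from depth and take one close crop.

```bash
python3 - <<'E'
from h import *
from scipy.optimize import least_squares
cs={n:eyes.camera(n) for n in ["side","top"]}
W={n:cloud(c) for n,c in cs.items()}
def circ(p):
    f=lambda q:np.hypot(p[:,0]-q[0],p[:,1]-q[1])-q[2]
    return least_squares(f,[*p[:,:2].mean(0),.03],loss="soft_l1",f_scale=.002).x
for nm,xy in dict(big=(.498,-.272),small=(.468,-.38),green=(.617,.236),blue=(.434,.297)).items():
    for n in W:
        P=W[n].reshape(-1,3); P=P[np.hypot(P[:,0]-xy[0],P[:,1]-xy[1])<.045]; P=P[P[:,2]>.008]
        top=np.nanpercentile(P[:,2],97); r=P[P[:,2]>top-.006]
        print(nm,n,len(P),"top",top.round(4),"circle",circ(r).round(4),"ext",np.ptp(r[:,:2],axis=0).round(3))
for n in W:
    P=W[n].reshape(-1,3); m=(abs(P[:,0]-.65)<.12)&(abs(P[:,1]+.06)<.11)&(P[:,2]>.006)&(P[:,2]<.014); q=P[m]
    (c,s,a)=cv2.minAreaRect((q[:,:2]*1000).astype(np.float32)); print("foot",n,len(q),np.round(c,1),np.round(s,1),round(a,2))
c=cs["side"]; im=c["image"]
a=cv2.resize(im[290:380,240:330],(390,390),interpolation=3); b=cv2.resize(im[195:270,250:325],(390,390),interpolation=3)
cv2.imwrite("pics/crop.png",cv2.cvtColor(np.hstack([a,b]),cv2.COLOR_RGB2BGR))
np.savez("c.npz",side=W["side"],top=W["top"],ims=cs["side"]["image"],imt=cs["top"]["image"])
E
```

```text
big side 621 top 0.076 circle [ 0.4983 -0.2741  0.0286] ext [0.06  0.061]
big top 395 top 0.0768 circle [ 0.4988 -0.2727  0.0288] ext [0.06  0.059]
small side 294 top 0.0522 circle [ 0.4685 -0.3817  0.0191] ext [0.04 0.04]
small top 210 top 0.0535 circle [ 0.4678 -0.3809  0.0197] ext [0.039 0.043]
green side 350 top 0.0777 circle [0.6187 0.2346 0.0287] ext [0.059 0.06 ]
green top 331 top 0.0766 circle [0.6199 0.2346 0.0288] ext [0.059 0.062]
blue side 368 top 0.077 circle [0.4317 0.2935 0.0283] ext [0.059 0.061]
blue top 355 top 0.0761 circle [0.4303 0.2933 0.0282] ext [0.057 0.059]
foot side 685 [633.7 -57.7] [123.4 176. ] 71.1
foot top 817 [622.1 -55.7] [119.9 199.8] 71.7
```

View pics/crop.png

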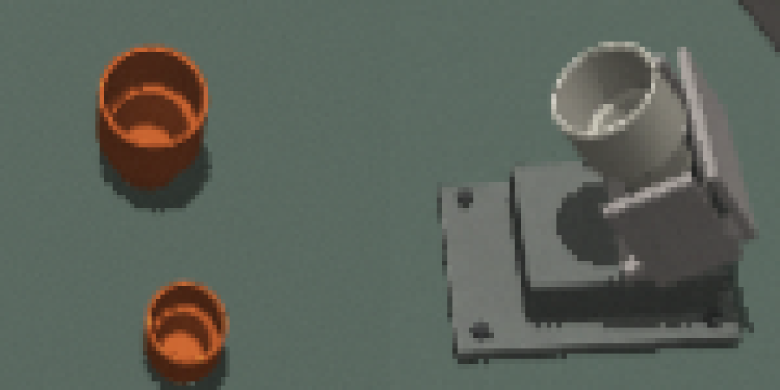

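The crop shows the large orange cup at crop (150,115). Depth gives it 76 mm tall and about 60 mm wide, so it is cup_orange. The small one at crop (185,330) is only 53 mm tall and 40 mm wide. The white cup's mouth at crop (605,90) opens towards the robot, with a guide plate behind it. Next I'll fit the leaning axis.

```bash
cat >> h.py <<'E'
def target(axis_tilt,psi):
    "tool rotation: y along stand y, z along the leaning axis, downward"
    return R.from_euler("z",np.pi+psi)*R.from_euler("x",np.pi)*R.from_euler("y",-axis_tilt)
def rel(p,Rt,s=None):
    s=s or ctrl.sense(); R0=R.from_euler("xyz",s["ee_rot"])
    print("shift",(R0.inv().apply(np.asarray(p)-s["ee_pos"])/.2).round(3),"turn",((R0.inv()*Rt).as_rotvec()/(np.pi/4)).round(3),"t",round(s["clock"],2))
E
python3 - <<'E'
from h import *
from scipy.optimize import least_squares
d=np.load("c.npz")
c0=np.array([.638,-.06,.153])
for n in ["side","top"]:
    W=d[n]; P=W.reshape(-1,3)
    # guide back plate / cup: fit rim circle with free axis, iterate
    best=None
    for psi0 in [-.32]:
        a=np.array([-np.sin(.5)*np.cos(psi0),-np.sin(.5)*np.sin(psi0),np.cos(.5)])
        q=P[np.linalg.norm(P-c0,axis=1)<.06]; ax=(q-c0)@a; rad=np.linalg.norm((q-c0)-np.outer(ax,a),axis=1)
        sx=np.array([np.cos(.5)*np.cos(psi0),np.cos(.5)*np.sin(psi0),np.sin(.5)]); u=(q-c0)@sx
        print(n,len(q),"axial pct of r 24-33:",np.percentile(ax[(rad>24e-3)&(rad<33e-3)],[50,80,90,95,99]).round(4))
        # full cylinder model: inner wall r=27 and outer r=30 with rim
        m=(rad<.036)&(ax>-.004-.03)&(ax<.012); q=q[m]
        def f(p):
            t,psi=p[3:5]; a=np.array([-np.sin(t)*np.cos(psi),-np.sin(t)*np.sin(psi),np.cos(t)])
            x=(q-p[:3]); ax=x@a; r=np.linalg.norm(x-np.outer(ax,a),axis=1)
            # signed-dist to annulus tube  27..30, ax<=0, abs dist to its surface
            dr=abs(r-.0285)-.0015; dz=ax
            dd=np.where(dz>0,np.hypot(np.maximum(dr,0),dz),np.abs(np.maximum(dr,dz)))
            return np.r_[np.minimum(dd,.02),(p[3]-.5)*.05,(p[4]-psi0)*.02]
        for k in range(3):
            s=least_squares(f,[*c0,.5,psi0],loss="soft_l1",f_scale=.0015,x_scale=[.01,.01,.01,.1,.1]); 
        print(n,"rim",s.x.round(4),"rms",np.sqrt(np.mean(s.fun**2)).round(4))
    q=P[(np.linalg.norm(P-c0,axis=1)<.14)]; x=q-s.x[:3]
    sy=np.array([-np.sin(psi0),np.cos(psi0),0]); X,Y,Z=x@sx,x@sy,x@a
    g=(X>.033)&(abs(Y)<.05)&(Z>-.06); print("plate: axial max",np.percentile(Z[g],99).round(3),"X",np.percentile(X[g&(Z>-.03)],[2,50,98]).round(3))
    g=(abs(Y)>.033)&(abs(Y)<.055)&(abs(X)<.05)&(Z>-.1);print("cheek axial max",np.percentile(Z[g],98).round(3))
rel([.4985,-.2735,.24],target(0,-.33)); rel([.4985,-.2735,.039],target(0,-.33))
E
```

```text
side 548 axial pct of r 24-33: [-0.0173 -0.0038 -0.0001  0.0008  0.0022]
side rim [ 0.6372 -0.0607  0.1548  0.4846 -0.3362] rms 0.0008Traceback (most recent call last):
  File "<stdin>", line 28, in <module>
    return _quantile_unchecked(
        a, q, axis, out, overwrite_input, method, keepdims, weights)
    return _ureduce(a,
                    func=_quantile_ureduce_func,
    ...<5 lines>...
                    overwrite_input=overwrite_input,
                    method=method)
    r = func(a, **kwargs)
    result = _quantile(arr,
                       quantiles=q,
    ...<2 lines>...
                       out=out,
                       weights=wgt)
    slices_having_nans = np.isnan(arr[-1, ...])
                                  ~~~^^^^^^^^^
IndexError: index -1 is out of bounds for axis 0 with size 0
```

```bash
python3 -m handwheel '[[[0,0,0.11,-0.07,-1,-0.2,0],[0,0,0.11,-0.07,-1,-0.2,0],[0,0,0.11,-0.07,-1,-0.2,0],[0,0,0.11,-0.07,-1,-0.2,0],[0,0,0.11,-0.07,-1,-0.2,0]]]'
```

```text
clock: 1.9
ee_pos: [0.1806, 0.3814, 0.2644]
ee_rot: [3.139, -0.0, 2.647]
ft_force: [1.1, 0.5, 0.1]
width: 0.087
gripper_force: 0.0
```

```bash
python3 - <<'E'
from h import *
from scipy.optimize import least_squares
d=np.load("c.npz"); c0=np.array([.6372,-.0607,.1548])
def axis(t,psi): return np.array([-np.sin(t)*np.cos(psi),-np.sin(t)*np.sin(psi),np.cos(t)])
a=axis(.5,-.33); sy=np.array([np.sin(.33),np.cos(.33),0]); sx=np.cross(sy,a)
for n in ["side","top"]:
    P=d[n].reshape(-1,3); P=P[np.linalg.norm(P-c0,axis=1)<.14]; x=P-c0; X,Y,Z=x@sx,x@sy,x@a
    for nm,g in dict(plate=(X>.033)&(abs(Y)<.06)&(Z>-.07),cheek=(abs(Y)>.034)&(abs(Y)<.06)&(abs(X)<.05)&(Z>-.09)).items(): print(n,nm,g.sum(),Z[g].max().round(3) if g.any() else "")
    q=P[(np.hypot(X,Y)<.036)&(Z>-.034)&(Z<.012)]
    def f(p):
        a=axis(*p[3:5]); x=q-p[:3]; ax=x@a; r=np.linalg.norm(x-np.outer(ax,a),axis=1); dr=abs(r-.0285)-.0015
        dd=np.where(ax>0,np.hypot(np.maximum(dr,0),ax),np.abs(np.maximum(dr,ax)))
        return np.r_[np.minimum(dd,.02),(p[3]-.5)*.05,(p[4]+.33)*.02]
    s=least_squares(f,[*c0,.5,-.33],loss="soft_l1",f_scale=.0015,x_scale=[.01,.01,.01,.1,.1]); print(n,"rim",len(q),s.x.round(4))
rel([.4985,-.2735,.24],target(0,-.33))
E
```

```text
side plate 116 -0.042
side cheek 318 -0.04
side rim 385 [ 0.6373 -0.0607  0.1547  0.4926 -0.3447]
top plate 162 -0.042
top cheek 222 -0.041
top rim 246 [ 0.6393 -0.061   0.1546  0.4905 -0.3297]
shift [-2.954 -2.126  0.116] turn [ 0.004  0.    -0.21 ] t 1.9
```

```bash
python3 -m handwheel '[[[0,0,-0.21,-1,-0.1,0.1,0],[0,0,-0.21,-1,-0.1,0.1,0],[0,0,-0.21,-1,-0.1,0.1,0],[0,0,-0.21,-1,-0.1,0.1,0],[0,0,-0.21,-1,-0.1,0.1,0]]]' && python3 -m handwheel '[[[0,0,0,-0.9,-1,0,0],[0,0,0,-0.9,-1,0,0],[0,0,0,-0.9,-1,0,0],[0,0,0,-0.9,-1,0,0],[0,0,0,-0.9,-1,0,0],[0,0,0,-0.9,-1,0,0],[0,0,0,-0.9,-1,0,0]]]'; python3 -c "
from h import *
rel([.4985,-.2735,.24],target(0,-.33))"
```

```text
clock: 2.4
ee_pos: [0.352, 0.2682, 0.2422]
ee_rot: [-3.141, 0.001, 2.805]
ft_force: [-0.9, 0.6, -0.3]
width: 0.087
gripper_force: 0.0
clock: 3.1
ee_pos: [0.4546, 0.022, 0.2428]
ee_rot: [-3.142, 0.001, 2.807]
ft_force: [0.1, 0.7, 0.0]
width: 0.0871
gripper_force: 0.0
shift [-0.692 -1.324  0.014] turn [-0.     0.001 -0.005] t 3.1
```

```bash
python3 -m handwheel '[[[0,0,0,-0.69,-1,0,0],[0,0,0,-0.69,-1,0,0],[0,0,0,-0.69,-1,0,0],[0,0,0,-0.69,-1,0,0],[0,0,0,-0.69,-1,0,0]]]' && python3 -m handwheel '[[[0,0,0,0,-0.32,0,0],[0,0,0,0,-0.32,0,0],[0,0,0,0,-0.32,0,0],[0,0,0,0,-0.32,0,0]]]'; python3 - <<'E'
from h import *
from scipy.optimize import least_squares
for n in ["wrist","side"]:
    c=eyes.camera(n)
    P=cloud(c).reshape(-1,3); P=P[np.hypot(P[:,0]-.4985,P[:,1]+.2735)<.042]; r=P[(P[:,2]>.06)&(P[:,2]<.09)]
    if n=="wrist": save(c,"w1")
    print(n,len(r))
    if len(r)<20: continue
    top=np.percentile(r[:,2],90); r=r[r[:,2]>top-.008]
    q=least_squares(lambda q:np.hypot(r[:,0]-q[0],r[:,1]-q[1])-q[2],[.4985,-.2735,.029],loss="soft_l1",f_scale=.002).x
    print("top",top.round(4),q.round(4))
rel([.4985,-.2735,.039],target(0,-.33))
E
```

```text
clock: 3.6
ee_pos: [0.5206, -0.2097, 0.2426]
ee_rot: [3.141, 0.001, 2.814]
ft_force: [0.4, 0.7, 0.4]
width: 0.087
gripper_force: 0.0
clock: 4.0
ee_pos: [0.4996, -0.2679, 0.2422]
ee_rot: [3.141, -0.0, 2.814]
ft_force: [1.4, 0.4, -0.2]
width: 0.0872
gripper_force: 0.0
wrist 550
top 0.0761 [ 0.4979 -0.2732  0.0282]
side 228
top 0.0759 [ 0.4981 -0.2742  0.0286]
shift [-0.003 -0.032  1.017] turn [ 0.001 -0.     0.005] t 4.1
```

```bash
python3 -m handwheel '[[[0,0,0,0.0,-0.03,0.5,0],[0,0,0,0.0,-0.03,0.5,0],[0,0,0,0.0,-0.03,0.5,0],[0,0,0,0.0,-0.03,0.8,0],[0,0,0,0.0,-0.03,1,0],[0,0,0,0.0,-0.03,1,0],[0,0,0,0.0,-0.03,1,0]]]' && python3 -m handwheel '[[[0,0,0,0,0,0.015,1],[0,0,0,0,0,0.015,1],[0,0,0,0,0,0.015,1],[0,0,0,0,0,0.015,1],[0,0,0,0,0,0.015,1],[0,0,0,0,0,0.015,1],[0,0,0,0,0,0.015,1],[0,0,0,0,0,0.015,1],[0,0,0,0,0,0.015,1],[0,0,0,0,0,0.015,1]]]'
```

```text
clock: 4.8
ee_pos: [0.4981, -0.2753, 0.0449]
ee_rot: [-3.141, 0.001, 2.813]
ft_force: [0.7, 0.1, 0.4]
width: 0.0871
gripper_force: 0.0
clock: 5.8
ee_pos: [0.4975, -0.2754, 0.0403]
ee_rot: [3.141, 0.001, 2.812]
ft_force: [-0.8, 2.2, 6.8]
width: 0.0594
gripper_force: 30.0
```

```bash
python3 -m handwheel '[[[0,0,0,0,0,-0.25,1],[0,0,0,0,0,-0.5,1],[0,0,0,0,0,-0.75,1],[0,0,0,0,0,-1,1],[0,0,0,0,0,-1,1],[0,0,0,0,0,-1,1]]]'; python3 - <<'E'
from h import *
a=np.array([-.4535,.1553,.8776]); rim=np.array([.638,-.061,.1547])
rel(rim+.11*a,target(.5,-.33))
s=ctrl.sense(); print(s["ee_pos"],s["width"],s["ft_force"])
E
```

```text
clock: 6.4
ee_pos: [0.4972, -0.2756, 0.2404]
ee_rot: [3.141, 0.002, 2.812]
ft_force: [-0.9, -0.3, -1.3]
width: 0.0593
gripper_force: 30.0
shift [-0.055  1.243 -0.054] turn [ 0.001 -0.634  0.001] t 6.4
[ 0.49723096 -0.27562528  0.2403578 ] 0.05928542212201942 [-0.87257685 -0.33642559 -1.27771947]
```

```bash
python3 -m handwheel '[[[0,-0.1,0,-0.05,0.15,-0.06,1],[0,-0.25,0,-0.05,0.35,-0.06,1],[0,-0.4,0,-0.05,0.55,-0.06,1],[0,-0.55,0,-0.05,0.75,-0.06,1],[0,-0.634,0,-0.05,0.9,-0.06,1],[0,-0.634,0,-0.05,1,-0.06,1],[0,-0.634,0,-0.05,1,-0.06,1],[0,-0.634,0,-0.05,1,-0.06,1]]]'; python3 - <<'E'
from h import *
a=np.array([-.4535,.1553,.8776]); rim=np.array([.638,-.061,.1547])
rel(rim+.09*a,target(.5,-.33))
s=ctrl.sense(); R0=R.from_euler("xyz",s["ee_rot"]); t=np.array(s["ee_pos"])
for n in ["side","top"]:
    c=eyes.camera(n); save(c,n+"2"); W=cloud(c); im=c["image"].astype(int)
    # orange points, in tool frame
    m=(im[...,0]>90)&(im[...,0]>im[...,1]*1.8)&(np.linalg.norm(W-t,axis=-1)<.08); q=R0.inv().apply(W[m]-t)
    print(n,len(q)); 
    if len(q)>10: print("tool-frame pct",np.percentile(q,[2,50,98],axis=0).round(4).tolist())
    for l in ["cup_orange","carrier_rim"]:
        for d in finder.place_of(l,c)[:2]: print(l,round(d["p"],2),np.round(d["xyz"],3),"tool",R0.inv().apply(np.array(d["xyz"])-t).round(4))
E
```

```text
clock: 7.2
ee_pos: [0.5703, -0.0897, 0.2502]
ee_rot: [-3.14, 0.496, 2.814]
ft_force: [-0.1, -0.9, 0.0]
width: 0.0593
gripper_force: 30.0
shift [-0.012  0.245  0.1  ] turn [-0.001 -0.005  0.002] t 7.2
side 131
tool-frame pct [[-0.0302, -0.0276, -0.0355], [-0.0243, -0.0154, -0.0097], [-0.0123, 0.0024, 0.0341]]
cup_orange 0.82 [ 0.468 -0.381  0.003] tool [ 0.1206 -0.3082  0.2167]
cup_orange 0.78 [ 0.586 -0.094  0.218] tool [0.0013 0.0011 0.0361]
carrier_rim 0.64 [ 0.641 -0.058  0.152] tool [-0.003   0.0526  0.1137]
carrier_rim 0.51 [0.376 0.456 0.003] tool [0.4339 0.4547 0.0454]
top 193
tool-frame pct [[-0.0323, -0.0275, -0.0352], [-0.0199, -0.0023, -0.0052], [0.0179, 0.0216, 0.0387]]
cup_orange 0.81 [ 0.469 -0.384 -0.   ] tool [ 0.1203 -0.3112  0.22  ]
cup_orange 0.8 [ 0.589 -0.099  0.214] tool [-0.0005 -0.0027  0.0415]
carrier_rim 0.91 [ 0.638 -0.06   0.154] tool [-0.0021  0.05    0.1105]
```

```bash
python3 -m handwheel '[[[0,-0.005,0,-0.012,0.2,0.05,1],[0,-0.005,0,-0.012,0.245,0.1,1],[0,-0.005,0,-0.012,0.245,0.1,1],[0,-0.005,0,-0.012,0.245,0.1,1],[0,-0.005,0,-0.012,0.245,0.1,1]]]'; python3 - <<'E'
from h import *
from scipy.optimize import least_squares
a=np.array([-.4535,.1553,.8776]); rim=np.array([.638,-.061,.1547])
rel(rim+.007*a,target(.5,-.33))
s=ctrl.sense(); R0=R.from_euler("xyz",s["ee_rot"]); t=np.array(s["ee_pos"])
# in tool frame, per camera: lateral fit of orange collar (r=30) and white collar (r=30)
for n in ["side","top","wrist"]:
    c=eyes.camera(n); W=cloud(c); im=c["image"].astype(int); q=R0.inv().apply((W-t).reshape(-1,3)); col=im.reshape(-1,3)
    if n=="side": cv2.imwrite("pics/s3.png",cv2.resize(cv2.cvtColor(c["image"],4)[150:270,230:350],(600,600),interpolation=2))
    org=(col[:,0]>90)&(col[:,0]>col[:,1]*1.8)
    for nm,g in dict(orange=org&(q[:,2]>-.032)&(q[:,2]<-.002),foot=org&(q[:,2]>.005)&(q[:,2]<.045),white=~org&(q[:,2]>.086)&(q[:,2]<.125)).items():
        p=q[g]; p=p[np.hypot(p[:,0],p[:,1])<.04]
        if nm=="white": p=p[np.hypot(p[:,0],p[:,1])>.024]
        if len(p)<15: print(n,nm,len(p)); continue
        f=lambda v:np.maximum(np.hypot(p[:,0]-v[0],p[:,1]-v[1])-.03,np.minimum(.027-np.hypot(p[:,0]-v[0],p[:,1]-v[1]),.01)) if nm!="foot" else np.hypot(p[:,0]-v[0],p[:,1]-v[1])-(.025-.005/.033*(p[:,2]-.007))
        print(n,nm,len(p),least_squares(f,[0,0],loss="soft_l1",f_scale=.001).x.round(4), "z",np.percentile(p[:,2],[3,97]).round(4))
E
```

```text
clock: 8.0
ee_pos: [0.5977, -0.0481, 0.2356]
ee_rot: [3.141, 0.502, 2.81]
ft_force: [-0.3, 0.2, -0.1]
width: 0.0596
gripper_force: 30.0
shift [0.009 0.004 0.421] turn [ 0.     0.003 -0.001] t 8.0
side orange 71 [-0.0003 -0.0001] z [-0.0303 -0.0024]
side foot 11
side white 381 [-0.0007  0.0013] z [0.0912 0.1233]
top orange 61 [-0.0009 -0.0014] z [-0.0317 -0.0047]
top foot 68 [-0.0103  0.0004] z [0.0058 0.0398]
top white 140 [0.0012 0.0013] z [0.0923 0.1231]
wrist orange 4
wrist foot 0
wrist white 620 [0.0018 0.0017] z [0.0916 0.1235]
```

View pics/s3.png

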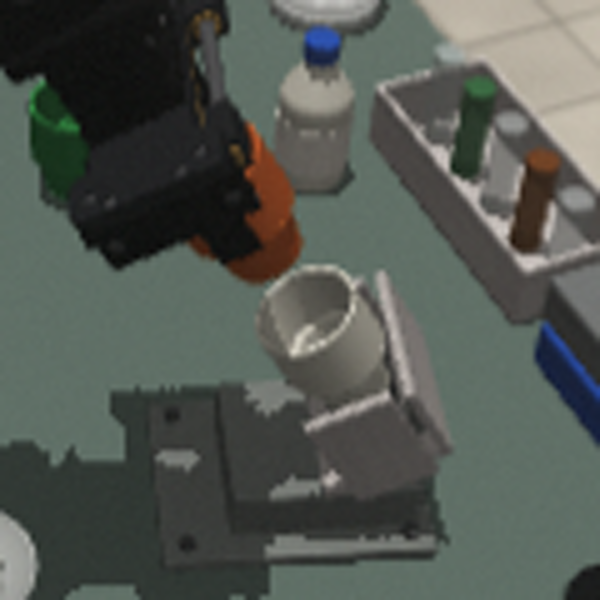

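The orange cup (265,220) is held in line about 50 mm short of the white mouth at (310,315). The offset is only about 1 mm, so I'm inserting.

```bash
python3 -m handwheel '[[[0,0,0,0.005,0.006,0.07,1],[0,0,0,0.005,0.006,0.14,1],[0,0,0,0.005,0.006,0.2,1],[0,0,0,0.005,0.006,0.25,1],[0,0,0,0.005,0.006,0.29,1],[0,0,0,0.005,0.006,0.32,1],[0,0,0,0.005,0.006,0.34,1],[0,0,0,0.005,0.006,0.34,1]]]'
```

```text
clock: 8.95
ee_pos: [0.6284, -0.0561, 0.1746]
ee_rot: [-3.141, 0.501, 2.812]
ft_force: [0.3, -0.6, 0.1]
width: 0.0591
gripper_force: 30.0
```

```bash
python3 -m handwheel '[[[0,0,0,0,0,0.02,1],[0,0,0,0,0,0.04,1],[0,0,0,0,0,0.055,1],[0,0,0,0,0,0.065,1],[0,0,0,0,0,0.07,1],[0,0,0,0,0,0.07,1]]]'
```

```text
clock: 9.55
ee_pos: [0.6348, -0.0582, 0.1626]
ee_rot: [-3.141, 0.502, 2.812]
ft_force: [-0.3, -0.0, -0.6]
width: 0.0597
gripper_force: 30.0
```

```bash
python3 -m handwheel '[[[0,0,0,0,0,0.01,1],[0,0,0,0,0,0.015,1],[0,0,0,0,0,0.015,1]]]';python3 -m handwheel '[[[0,0,0,0,0,0.005,1],[0,0,0,0,0,0.01,1],[0,0,0,0,0,0.01,1]]]'
```

```text
clock: 9.85
ee_pos: [0.6362, -0.0586, 0.16]
ee_rot: [3.142, 0.502, 2.812]
ft_force: [-0.2, -0.6, -0.3]
width: 0.0595
gripper_force: 30.0
clock: 10.15
ee_pos: [0.6372, -0.0589, 0.1585]
ee_rot: [3.141, 0.502, 2.812]
ft_force: [-3.2, 1.0, 3.1]
width: 0.059
gripper_force: 30.0
```

```bash
python3 -m handwheel '[[[0,0,0,0,0,0.005,1],[0,0,0,0,0,0.01,1],[0,0,0,0,0,0.01,1]]]';python3 -m handwheel '[[[0,0,0,0,0,0.005,1],[0,0,0,0,0,0.01,1],[0,0,0,0,0,0.01,1]]]'
```

```text
clock: 10.45
ee_pos: [0.6381, -0.0592, 0.1566]
ee_rot: [3.141, 0.502, 2.812]
ft_force: [-3.3, -0.2, 2.9]
width: 0.0593
gripper_force: 30.0
clock: 10.75
ee_pos: [0.639, -0.0595, 0.1548]
ee_rot: [3.142, 0.502, 2.812]
ft_force: [-3.0, 1.2, 3.4]
width: 0.0595
gripper_force: 30.0
```

```bash
python3 - <<'E'
from h import *
s=ctrl.sense(); R0=R.from_euler("xyz",s["ee_rot"]); t=np.array(s["ee_pos"])
for n in ["side","top"]:
    c=eyes.camera(n); W=cloud(c); im=c["image"].astype(int); q=R0.inv().apply((W-t).reshape(-1,3)); col=im.reshape(-1,3)
    if n=="side": cv2.imwrite("pics/s4.png",cv2.resize(cv2.cvtColor(c["image"],4)[160:260,240:340],(600,600),interpolation=2))
    org=(col[:,0]>90)&(col[:,0]>col[:,1]*1.8)&(np.hypot(q[:,0],q[:,1])<.04); p=q[org]
    wh=~org&(np.hypot(q[:,0],q[:,1])<.034)&(q[:,2]>0)&(col.min(1)>110)
    print(n,len(p),"orange z",np.percentile(p[:,2],[2,98]).round(4),"white top z",np.percentile(q[wh][:,2],[0,2,50]).round(4) if wh.any() else "", )
    for l in ["cup_orange","seat","carrier_rim"]:
        for d in finder.place_of(l,c)[:2]: print(l,round(d["p"],2),"tool",R0.inv().apply(np.array(d["xyz"])-t).round(4))
E
```

```text
side 61 orange z [-0.0365  0.0042] white top z [0.0111 0.0113 0.0295]
cup_orange 0.71 tool [ 0.1274 -0.3626  0.1039]
cup_orange 0.48 tool [0.0666 0.0006 0.1412]
seat 0.69 tool [ 0.0008 -0.0003  0.0391]
carrier_rim 0.72 tool [ 0.4361  0.3982 -0.0657]
carrier_rim 0.57 tool [ 0.0005 -0.0034  0.0082]
top 112 orange z [-0.0835  0.0679] white top z [0.0456 0.0456 0.0462]
cup_orange 0.6 tool [ 0.1232 -0.3597  0.1106]
cup_orange 0.57 tool [ 0.0008 -0.0028  0.0384]
seat 0.61 tool [-0.0022 -0.0017  0.039 ]
seat 0.59 tool [0.1801 0.2741 0.079 ]
carrier_rim 0.49 tool [ 0.0019 -0.0011  0.0051]
```

View pics/s4.png

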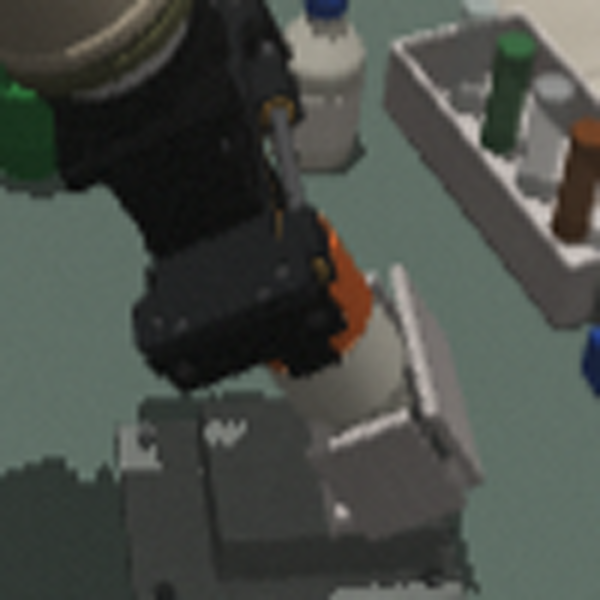

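The orange collar (345,290) sits flush on the white rim around (370,350), and the seat is 39 mm ahead of the TCP as expected, so it is home and sliding with the carrier. I'm letting go and backing out along the axis.

```bash
python3 -m handwheel '[[[0,0,0,0,0,0,0],[0,0,0,0,0,0,0],[0,0,0,0,0,0,0],[0,0,0,0,0,0,0],[0,0,0,0,0,0,0]]]'; python3 -m handwheel '[[[0,0,0,0,0,-0.1,0],[0,0,0,0,0,-0.25,0],[0,0,0,0,0,-0.45,0],[0,0,0,0,0,-0.65,0],[0,0,0,0,0,-0.65,0],[0,0,0,0,0,-0.65,0]]]'; python3 - <<'E'
from h import *
from scipy.optimize import least_squares
a=np.array([-.4535,.1553,.8776]); rim=np.array([.638,-.061,.1547]); sy=np.array([np.sin(.33),np.cos(.33),0]); sx=np.cross(sy,a); B=np.stack([sx,sy,a])
for n in ["side","top","wrist"]:
    c=eyes.camera(n); W=cloud(c); col=c["image"].reshape(-1,3).astype(int); q=(W.reshape(-1,3)-rim)@B.T
    org=(col[:,0]>90)&(col[:,0]>col[:,1]*1.8)&(np.linalg.norm(q,axis=1)<.07); p=q[org]
    if len(p)<20: print(n,len(p)); continue
    def f(v):
        # orange collar incl. inside: tube 27..30, top v[2]; small tilts v[3],v[4]
        x=p-[v[0],v[1],0]; x=x-np.outer(p[:,2]-.02,[v[3],v[4],0]); r=np.hypot(x[:,0],x[:,1]); dr=abs(r-.0285)-.0015; dz=p[:,2]-v[2]
        d=np.where(dz>0,np.hypot(np.maximum(dr,0),dz),abs(np.maximum(dr,dz))); return np.r_[np.minimum(d,.01),.05*v[3],.05*v[4]]
    v=least_squares(f,[0,0,.038,0,0],loss="soft_l1",f_scale=.001,x_scale=[.01,.01,.01,.1,.1]).x
    print(n,len(p),"x,y,rim z,tilts",v.round(4),"max z",np.percentile(p[:,2],98).round(4))
    for l in ["cup_green"]:
        for d in finder.place_of(l,c)[:1]: print(l,round(d["p"],2),np.round(d["xyz"],3))
rel([.619,.2346,.24],target(0,-.33))
E
```

```text
clock: 11.65
ee_pos: [0.6389, -0.0596, 0.1548]
ee_rot: [3.142, 0.502, 2.812]
ft_force: [0.6, -0.9, -0.3]
width: 0.0851
gripper_force: 0.0
clock: 12.25
ee_pos: [0.5799, -0.039, 0.2697]
ee_rot: [3.139, 0.503, 2.812]
ft_force: [-0.7, -0.1, -0.7]
width: 0.087
gripper_force: 0.0
side 282 x,y,rim z,tilts [-0.     -0.0007  0.0361 -0.0005  0.084 ] max z 0.0362
top 386 x,y,rim z,tilts [ 0.0022  0.0007  0.6224 -0.2207 -0.0169] max z 0.0355
cup_green 0.57 [0.614 0.238 0.   ]
wrist 0
shift [ 0.291  1.362 -0.004] turn [-0.002  0.637  0.001] t 12.5
```

```bash
python3 -m handwheel '[[[0,0.15,0,0.05,0.2,0,0],[0,0.35,0,0.1,0.45,0,0],[0,0.55,0,0.2,0.7,0,0],[0,0.637,0,0.29,0.95,0,0],[0,0.637,0,0.29,1,0,0],[0,0.637,0,0.29,1,0,0],[0,0.637,0,0.29,1,0,0]]]'; python3 -m handwheel '[[[0,0,0,0,0.36,0,0],[0,0,0,0,0.36,0,0],[0,0,0,0,0.36,0,0],[0,0,0,0,0.36,0,0]]]'; python3 - <<'E'
from h import *
from scipy.optimize import least_squares
for n in ["wrist","side"]:
    c=eyes.camera(n); P=cloud(c).reshape(-1,3); P=P[np.hypot(P[:,0]-.619,P[:,1]-.2346)<.042]; r=P[(P[:,2]>.06)&(P[:,2]<.09)]
    if len(r)<20: print(n,len(r)); continue
    top=np.percentile(r[:,2],90); r=r[r[:,2]>top-.008]
    q=least_squares(lambda q:np.hypot(r[:,0]-q[0],r[:,1]-q[1])-q[2],[.619,.2346,.029],loss="soft_l1",f_scale=.002).x
    print(n,len(r),"top",top.round(4),q.round(4))
rel([.619,.2346,.039],target(0,-.33))
E
```

```text
clock: 13.2
ee_pos: [0.5964, 0.1652, 0.2404]
ee_rot: [-3.14, 0.002, 2.812]
ft_force: [-0.7, -0.5, 0.6]
width: 0.0871
gripper_force: 0.0
clock: 13.6
ee_pos: [0.6198, 0.2326, 0.2415]
ee_rot: [-3.141, 0.003, 2.811]
ft_force: [0.6, -1.0, -1.0]
width: 0.087
gripper_force: 0.0
wrist 426 top 0.0761 [0.6186 0.2352 0.0282]
side 78 top 0.0767 [0.6193 0.2351 0.0285]
shift [0.011 0.011 1.014] turn [ 0.     0.004 -0.003] t 13.7
```

```bash
python3 -m handwheel '[[[0,0,0,0.007,0.012,0.25,0],[0,0,0,0.007,0.012,0.5,0],[0,0,0,0.007,0.012,0.7,0],[0,0,0,0.007,0.012,0.85,0],[0,0,0,0.007,0.012,0.95,0],[0,0,0,0.007,0.012,1,0],[0,0,0,0.007,0.012,1,0],[0,0,0,0.007,0.012,1,0]]]' && python3 -m handwheel '[[[0,0,0,0,0,0,1],[0,0,0,0,0,0,1],[0,0,0,0,0,0,1],[0,0,0,0,0,0,1],[0,0,0,0,0,0,1],[0,0,0,0,0,0,1],[0,0,0,0,0,0,1],[0,0,0,0,0,0,1]]]'
```

```text
clock: 14.5
ee_pos: [0.6201, 0.2368, 0.0424]
ee_rot: [3.14, 0.003, 2.812]
ft_force: [-0.1, -0.7, 0.5]
width: 0.0868
gripper_force: 0.0
clock: 15.3
ee_pos: [0.6195, 0.2372, 0.0412]
ee_rot: [3.141, 0.002, 2.812]
ft_force: [-0.7, -0.7, 4.5]
width: 0.0601
gripper_force: 30.0
```

```bash
python3 -m handwheel '[[[0,0,0,0,0,-0.25,1],[0,0,0,0,0,-0.5,1],[0,0,0,0,0,-0.75,1],[0,0,0,0,0,-1,1],[0,0,0,0,0,-1,1],[0,0,0,0,0,-1,1]]]'; python3 - <<'E'
from h import *
a=np.array([-.4535,.1553,.8776]); rim=np.array([.638,-.061,.1547])+.0365*a
rel(rim+.09*a,target(.5,-.33))
E
```

```text
clock: 15.9
ee_pos: [0.6194, 0.2374, 0.2416]
ee_rot: [3.14, 0.003, 2.812]
ft_force: [-0.1, -0.2, -2.0]
width: 0.0599
gripper_force: 30.0
shift [-0.268 -1.381 -0.122] turn [ 0.002 -0.633  0.   ] t 15.9
```

```bash
python3 -m handwheel '[[[0,-0.1,0,0,-0.15,-0.1,1],[0,-0.25,0,-0.1,-0.35,-0.2,1],[0,-0.4,0,-0.2,-0.55,-0.3,1],[0,-0.55,0,-0.27,-0.75,-0.3,1],[0,-0.633,0,-0.27,-0.95,-0.3,1],[0,-0.633,0,-0.27,-1,-0.3,1],[0,-0.633,0,-0.27,-1,-0.3,1],[0,-0.633,0,-0.27,-1,-0.3,1]]]'; python3 - <<'E'
from h import *
a=np.array([-.4535,.1553,.8776]); rim=np.array([.638,-.061,.1547])+.0365*a
rel(rim+.09*a,target(.5,-.33))
E
```

```text
clock: 16.7
ee_pos: [0.6055, 0.032, 0.3005]
ee_rot: [-3.141, 0.498, 2.814]
ft_force: [1.2, 0.7, -1.5]
width: 0.0596
gripper_force: 30.0
shift [ 0.083 -0.387  0.153] turn [ 0.001 -0.003  0.003] t 16.7
```

```bash
python3 -m handwheel '[[[0,-0.003,0.003,0.081,-0.2,0.05,1],[0,-0.003,0.003,0.081,-0.379,0.1,1],[0,-0.003,0.003,0.081,-0.379,0.15,1],[0,-0.003,0.003,0.081,-0.379,0.15,1],[0,-0.003,0.003,0.081,-0.379,0.15,1]]]'; python3 - <<'E'
from h import *
from scipy.optimize import least_squares
a=np.array([-.4535,.1553,.8776]); home=np.array([.6389,-.0596,.1548])+.043*a
rel(home,target(.5,-.33))
s=ctrl.sense(); R0=R.from_euler("xyz",s["ee_rot"]); t=np.array(s["ee_pos"])
for n in ["side","top","wrist"]:
    c=eyes.camera(n); W=cloud(c); im=c["image"].astype(int); q=R0.inv().apply((W-t).reshape(-1,3)); col=im.reshape(-1,3)
    if n=="side": cv2.imwrite("pics/s5.png",cv2.resize(cv2.cvtColor(c["image"],4)[140:260,230:350],(600,600),interpolation=2))
    org=(col[:,0]>90)&(col[:,0]>col[:,1]*1.8); gr=(col[:,1]>50)&(col[:,1]>col[:,0]*1.8)&(col[:,1]>col[:,2]*1.4)
    for nm,g in dict(green=gr&(q[:,2]>-.032)&(q[:,2]<0),orange=org&(q[:,2]>.082)&(q[:,2]<.125)).items():
        p=q[g]; p=p[np.hypot(p[:,0],p[:,1])<.04]
        if nm=="orange": p=p[np.hypot(p[:,0],p[:,1])>.02]
        if len(p)<15: print(n,nm,len(p)); continue
        f=lambda v:np.maximum(np.hypot(p[:,0]-v[0],p[:,1]-v[1])-.03,np.minimum(.027-np.hypot(p[:,0]-v[0],p[:,1]-v[1]),.01))
        print(n,nm,len(p),least_squares(f,[0,0],loss="soft_l1",f_scale=.001).x.round(4),"z",np.percentile(p[:,2],[1,97]).round(4))
E
```

```text
clock: 17.2
ee_pos: [0.5817, -0.0395, 0.2671]
ee_rot: [-3.141, 0.501, 2.812]
ft_force: [0.5, -0.1, -1.1]
width: 0.0605
gripper_force: 30.0
shift [ 0.003 -0.002  0.423] turn [-0.     0.002  0.001] t 17.2
side green 98 [-0.0007 -0.0004] z [-0.0314 -0.0005]
side orange 195 [ 0.0008 -0.0008] z [0.0911 0.1239]
top green 114 [-0.0014 -0.0013] z [-0.0313 -0.0025]
top orange 108 [ 0.0003 -0.0016] z [0.0909 0.1232]
wrist green 1714 [-0.0001 -0.0005] z [-0.0318 -0.0049]
wrist orange 0
```

View pics/s5.png

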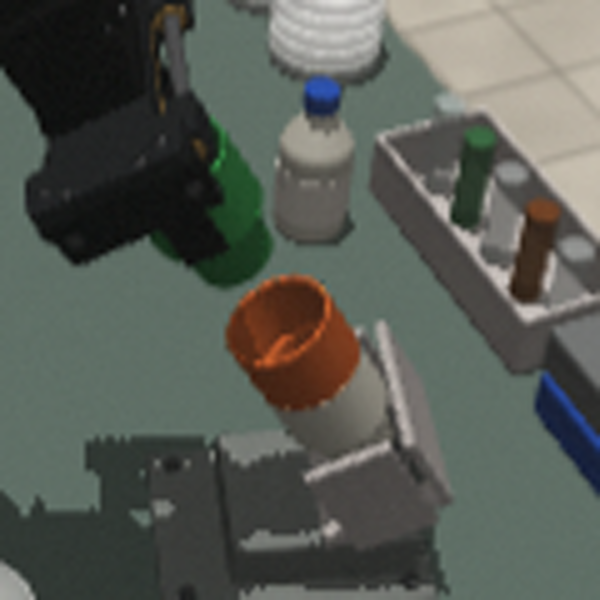

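The orange cup sits square and flush in the white (rim at (280,320), seam at (320,395)). The green cup (240,230) is in line above it, so I'm inserting.

```bash
python3 -m handwheel '[[[0,0,0,0.006,-0.002,0.07,1],[0,0,0,0.006,-0.002,0.14,1],[0,0,0,0.006,-0.002,0.2,1],[0,0,0,0.006,-0.002,0.25,1],[0,0,0,0.006,-0.002,0.29,1],[0,0,0,0.006,-0.002,0.32,1],[0,0,0,0.006,-0.002,0.35,1],[0,0,0,0.006,-0.002,0.38,1],[0,0,0,0.006,-0.002,0.39,1],[0,0,0,0.006,-0.002,0.39,1]]]';python3 -m handwheel '[[[0,0,0,0,0,0.01,1],[0,0,0,0,0,0.02,1],[0,0,0,0,0,0.025,1],[0,0,0,0,0,0.025,1]]]';python3 -m handwheel '[[[0,0,0,0,0,0.01,1],[0,0,0,0,0,0.02,1],[0,0,0,0,0,0.02,1]]]'; python3 -c "
from h import *
a=np.array([-.4535,.1553,.8776]); home=np.array([.6389,-.0596,.1548])+.043*a
rel(home,target(.5,-.33))"
```

```text
clock: 18.35
ee_pos: [0.6153, -0.0535, 0.1977]
ee_rot: [3.141, 0.501, 2.81]
ft_force: [0.7, 0.2, -0.2]
width: 0.06
gripper_force: 30.0
clock: 18.75
ee_pos: [0.6176, -0.0542, 0.1934]
ee_rot: [3.14, 0.501, 2.81]
ft_force: [0.3, 0.4, -0.8]
width: 0.0604
gripper_force: 30.0
clock: 19.05
ee_pos: [0.6196, -0.0547, 0.1901]
ee_rot: [3.14, 0.501, 2.81]
ft_force: [-1.5, -0.3, 2.4]
width: 0.0598
gripper_force: 30.0
shift [-0.002  0.008 -0.013] turn [ 0.001  0.002 -0.002] t 19.05
```

```bash
python3 -m handwheel '[[[0,0,0,0,0,0.01,1],[0,0,0,0,0,0.02,1],[0,0,0,0,0,0.03,1],[0,0,0,0,0,0.03,1]]]';python3 -m handwheel '[[[0,0,0,0,0,0.006,1],[0,0,0,0,0,0.01,1],[0,0,0,0,0,0.01,1]]]';python3 -m handwheel '[[[0,0,0,0,0,0.006,1],[0,0,0,0,0,0.01,1],[0,0,0,0,0,0.01,1]]]'
```

```text
clock: 19.45
ee_pos: [0.6223, -0.0557, 0.1846]
ee_rot: [3.14, 0.501, 2.81]
ft_force: [-0.3, 1.6, 1.9]
width: 0.0604
gripper_force: 30.0
clock: 19.75
ee_pos: [0.6232, -0.0559, 0.1831]
ee_rot: [3.14, 0.501, 2.81]
ft_force: [-4.5, 1.8, 5.9]
width: 0.0599
gripper_force: 30.0
clock: 20.05
ee_pos: [0.6243, -0.0561, 0.1827]
ee_rot: [3.139, 0.501, 2.809]
ft_force: [-24.1, 4.3, 29.7]
width: 0.0605
gripper_force: 30.0
```

```bash
python3 -m handwheel '[[[0,0,0,0,0,-0.008,1],[0,0,0,0,0,-0.008,1]]]'; python3 -m handwheel '[[[0,0,0,0,0,0,0],[0,0,0,0,0,0,0],[0,0,0,0,0,0,0],[0,0,0,0,0,0,0],[0,0,0,0,0,0,0]]]'; python3 -m handwheel '[[[0,0,0,0,0,-0.1,0],[0,0,0,0,0,-0.25,0],[0,0,0,0,0,-0.45,0],[0,0,0,0,0,-0.65,0],[0,0,0,0,0,-0.65,0],[0,0,0,0,0,-0.65,0]]]'; python3 - <<'E'
from h import *
a=np.array([-.4535,.1553,.8776]); rim=np.array([.638,-.061,.1547]); sy=np.array([np.sin(.33),np.cos(.33),0]); sx=np.cross(sy,a); B=np.stack([sx,sy,a])
ims=[]
for n in ["side","top"]:
    c=eyes.camera(n); W=cloud(c); col=c["image"].reshape(-1,3).astype(int); q=(W.reshape(-1,3)-rim)@B.T
    ims.append(cv2.resize(c["image"][150:270,230:350] if n=="side" else c["image"][110:230,230:350],(400,400),interpolation=2))
    near=np.hypot(q[:,0],q[:,1])<.036
    org=(col[:,0]>90)&(col[:,0]>col[:,1]*1.8)&near; gr=(col[:,1]>50)&(col[:,1]>col[:,0]*1.8)&near
    wh=near&~org&~gr&(col.min(1)>100)&(q[:,2]<.0)&(q[:,2]>-.08)
    for nm,g in dict(green=gr,orange=org,white=wh).items():
        if g.sum()>5: print(n,nm,g.sum(),"axial pct 1 50 99",np.percentile(q[g][:,2],[1,50,99]).round(4))
    for l in ["seat","carrier_rim","cup_orange","cup_green"]:
        for d in finder.place_of(l,c)[:2]: print(l,round(d["p"],2),((np.array(d["xyz"])-rim)@B.T).round(4))
cv2.imwrite("pics/s6.png",cv2.cvtColor(np.hstack(ims),4))
E
```

```text
clock: 20.25
ee_pos: [0.6232, -0.0561, 0.1827]
ee_rot: [3.14, 0.501, 2.809]
ft_force: [-4.7, 0.5, 7.1]
width: 0.0602
gripper_force: 30.0
clock: 20.75
ee_pos: [0.6231, -0.0561, 0.1825]
ee_rot: [3.14, 0.501, 2.81]
ft_force: [0.4, -0.4, 0.1]
width: 0.0849
gripper_force: 0.0
clock: 21.35
ee_pos: [0.5643, -0.0357, 0.2973]
ee_rot: [3.138, 0.502, 2.809]
ft_force: [-0.1, -1.0, -0.6]
width: 0.0869
gripper_force: 0.0
side green 420 axial pct 1 50 99 [0.0232 0.049  0.0681]
side orange 95 axial pct 1 50 99 [-0.0155  0.0019  0.0213]
side white 85 axial pct 1 50 99 [-0.0589 -0.0407 -0.0187]
seat 0.53 [-0.0004  0.002  -0.0497]
carrier_rim 0.61 [-0.0005 -0.0008 -0.0184]
cup_orange 0.8 [ 0.      0.005  -0.0463]
cup_green 0.66 [ 0.0045 -0.0008 -0.0063]
top green 473 axial pct 1 50 99 [-0.0073  0.0342  0.0672]
top orange 64 axial pct 1 50 99 [-0.0337  0.0119  0.0253]
top white 36 axial pct 1 50 99 [-0.059  -0.0395 -0.0245]
seat 0.71 [ 0.0002 -0.0008 -0.0522]
carrier_rim 0.45 [-0.0042  0.0005 -0.0158]
cup_orange 0.68 [-0.123  -0.3571 -0.1087]
cup_orange 0.54 [ 0.0019 -0.0021 -0.0514]
cup_green 0.77 [-0.0056  0.0018 -0.0109]
cup_green 0.69 [-0.0613  0.0043 -0.1403]
```

View pics/s6.png

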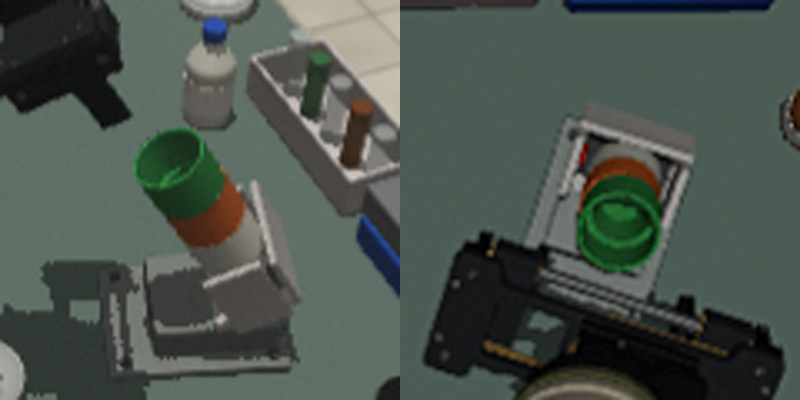

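The picture shows the stack straight: green (180,160), orange (210,220) and white (230,250), with the seams closed. The force jumped sharply after about 18 mm of travel, and the cheek tops are now about 25 mm below the white rim, so the carrier is on its stop. The gripper is clear of everything, so I'm handing in.

```bash
python3 -c "
from workcell import ctrl
print(ctrl.hand_in())"
```

```text
the job is handed in; nothing more can be done
None
```

I nested the orange cup in the white one and the green cup in the orange, pushed the stack onto its bottom stop (peak reading about 38 N), released it and handed in at about 21 s; the verdict was not shown.

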